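# Index the heel-nailing turntable to its next notch

## Task

Press the indexing plunger of the heel-nailing turntable in with your shut fingertips and, keeping it pressed, swing it round to turn the table clockwise (seen from above) to the very next notch; then let go, so that the plunger springs fully out again and locks the table there. Nothing is gripped or lifted: do not touch the rubber heel that rides on the table, do not turn the table the wrong way or past the next notch, leave everything around it where it is, and finish clear of everything.

Things in the scene. Friction and masses are not known exactly. Their poses are not given: they have to be found in the camera images.
- plunger_top (a point): Centre of the dish floor in the plunger's cap, where fingertips press; moves with the cap. The plunger is an upright sprung pin at the outer end of the turntable's arm, 118 mm from the turning axis. Its steel cap is a round dish 62 mm across, 48 mm inside (shut fingertips fit), with a 7 mm high lip. Plunger out: dish floor 84 mm above the work surface; it goes straight down when pressed.
- table_axis (a point): The turntable's vertical axis, at its flat top, 60 mm above the work surface. The round aluminium table is 156 mm across; one flat arm 26 mm wide runs from it to the plunger. Under it is a fixed steel index disc, 208 mm across, with eight notches in its rim, 45 degrees apart. The device is fixed to the work surface, at any place and yaw.
- plunger (a joint): Press depth, m: 0 = out (up, tooth in a notch, table locked), 0.014 = fully in, at its stop; from 0.0085 on the tooth is clear below the disc and the table turns. The spring takes about 3 N to start, 9 N fully in. Let go between notches, the tooth rides under the disc (about 0.008) and springs out at a notch; within about 3 mm of a notch's centre it draws itself in.
- turntable (a joint): Table angle, rad: 0 at the start (plunger in its first notch), grows clockwise seen from above; the next notch clockwise is at 0.785 (45 degrees). Once free it turns with light friction (0.12 N m, 1 to 2 N at the plunger) and stays where it is left. A notch leaves about 0.02 rad of play either way.
- heel: A loose black rubber heel, about 58 x 56 mm and 18 mm high, lying on the turntable's flat top near its middle and riding round with it (its top is 78 mm above the work surface); origin at the centre of its underside. Not to be touched.
- heel_stack: a stack of three black rubber heels, about 58 x 56 mm and 54 mm high; loose bystander standing on the work surface near the device, to be left alone; origin on its underside
- hammer: a 240 mm hammer lying down; loose bystander standing on the work surface near the device, to be left alone; origin on its underside
- glue_jar: a small jar with a lid, 52 mm across, 70 mm high; loose bystander standing on the work surface near the device, to be left alone; origin on its underside
- carton: a small paper carton, 100 x 42 x 36 mm; loose bystander standing on the work surface near the device, to be left alone; origin on its underside
- tack_tray: a shallow open steel tray, 85 x 65 x 22 mm; loose bystander standing on the work surface near the device, to be left alone; origin on its underside
- brush: a 180 mm brush lying down; loose bystander standing on the work surface near the device, to be left alone; origin on its underside
- tin_cup: a metal cup, 60 mm across, 50 mm high; loose bystander standing on the work surface near the device, to be left alone; origin on its underside

How it is judged:
By the outcome, as a careful person would: the job done as asked, in the order asked, and still so for the second after the job is handed in, with the robot touching nothing.
It also fails if it takes over 38 s, if anything falls off the work surface, if the arm or the gripper's body presses on something with over 40 N, if the wrist force passes 120 N, or if a joint passes its speed limit or range.

## Robot

A 7-joint arm with a two-finger parallel gripper is mounted at the origin on the work surface. World frame = base frame: x ahead of the robot, y to its left, z up, the work surface at z = 0. Lengths are in m, angles in rad, forces in N, time in s.
With the tool pointing down it reaches from about 0.425 to 1.025 m from the base axis. Payload 3.6 kg.
Tool frame: the origin (TCP) lies at the very end of the fingers, on their centre line; the grasp point (between the pads) lies arm.grasp_offset behind it (arm.grasp_offset is the distance from the TCP to the grasp point, in m); z points along the fingers, y is the direction in which the jaws open and shut (so a half turn about z gives the same grasp; the last joint's range is limited). The gripper opens to 85 mm and grips with 20 to 120 N. Pads are 22 mm wide; open, the fingers measure 114 mm over their backs; the gripper's body (76 mm by 85 mm) begins 54 mm behind the grasp point. The pads swing forward as they close: fully open they stand 13 mm farther back than shut.
Start: joints at [-1.341, 0.591, 0.048, 1.609, -0.033, 0.943, -0.034], TCP at [0.23, 0.688, 0.231] pointing down, gripper open.
Joint ranges: [-2.69, 2.69], [-0.47, 2.24], [-1.27, 1.36], [0.19, 2.51], [-1.53, 4.68], [0.08, 2.07], [-3.09, 3.09]. Speed limits (rad/s): [2.57, 2.57, 3.14, 3.14, 3.14, 3.14, 3.14].

## Interface

Orientations are given as [roll, pitch, yaw] about the fixed x, y, z axes, in that order (R = Rz(yaw) Ry(pitch) Rx(roll)).
In Python, from station import arm gives the robot as it stands. The module is installed in compiled form; this text tells all that it offers.
- The arm moves only by the tool drive_tool, never from a script. Its argument "motion" is a list that holds one entry, the list of rows, each a list of 4 numbers: the shift along the world's x, y, z in mm, then the turn about the world's z in rad. A call has 1 to 20 rows; each row is the pose to reach, as a shift and turn from the pose commanded when the call began; what a row does not reach only later rows make up. A row lasts 1/8 s, in which the tool goes at most 62.5 mm and 10.7 degrees, less where a joint would pass 70% of its speed; a pose out of reach is approached as far as the arm can. A call with a gripper value outside its range is refused whole. "claw" is the opening, from -1 (shut) to 1 (fully open), so that 0 is half open, set as the call begins (left out, the last holds). The fingers move at their own pace and stop on an object; "force" is the grip in N (left out, the last holds). Time passes only in rows, so rows that repeat a pose let the fingers close. It gives the time, the measured TCP pose, the force and the opening at its end, in the units of the state.
- arm.get_state(): the state, without advancing time (a new reading comes with each control period).
- arm.read_camera(name): name is "side" or "top" or "wrist"; returns a dict with "frame" (420x560x3 uint8, red, green, blue), "fx", "fy", "cx", "cy" (pixels), "R" (3x3) and "t" (3): a world point X has camera coordinates R X + t. Camera axes: x right, y down, z forward; pixel columns grow to the right and rows downward; lengths in m; the calibration is good to about 2 mm. A picture is of the moment at which its call begins. There is no depth.
- arm.close_job(): hands the job in, once; it reports no verdict.
The state is a dict: "clock": time; "q": joint angles; "qd": joint speeds; "joint_torque": joint torques, N m; "tool_pos": TCP position; "tcp_rot": TCP orientation; "ft_force": force on the tool from outside, world axes, zero at the start; "ft_torque": the same for the moment, N m; "width": finger opening in m.
Only numpy, scipy, OpenCV 4.12 (cv2) and the standard library are available. Lean on these libraries where they do the work, as an engineer would, in place of code of your own. Each camera call takes 0.05 s, during which the arm holds its last target.

## Working session

There is one attempt and no reset: what is moved stays moved. The work goes in short steps, Python scripts to look and compute and a tool call to move; the robot and the scene stay as the last step left them, time stands still between calls to the robot, and variables do not carry over. Pictures are saved under pics/ and viewed, and the job is handed in when it is done.

Besides the shell and the picture viewer there is one more tool, called after ">>>" as name(argument=value, ...), one argument or row to a line, values as JSON. drive_tool: Moves the arm, as the interface text tells. Its arguments: {"type":"object","properties":{"motion":{"type":"array","items":{"type":"array","items":{"type":"array","items":{"type":"number"}}}},"claw":{"type":"number"},"force":{"type":"number"}},"required":["motion"]}

```bash
mkdir -p pics
python3 - <<'E'
from station import arm
import cv2,pickle
d={}
for n in("top","side","wrist"):
    c=arm.read_camera(n);d[n]=c
    cv2.imwrite(f"pics/{n}0.png",c["frame"][:,:,::-1])
    print(n,c["fx"],c["cx"],c["cy"],c["R"],c["t"])
pickle.dump(d,open("cam0.pkl","wb"))
s=arm.get_state();print(s["clock"],s["tool_pos"],s["tcp_rot"],s["width"],arm.grasp_offset,s["ft_force"])
E
```

```text
top 492.4444144238884 272.2984816516194 217.25216369785764 [[ 0.01482779 -0.99982799  0.011141  ]
 [-0.99781816 -0.01551307 -0.06417376]
 [ 0.06433555 -0.01016514 -0.99787655]] [-0.04714976  0.62932692  1.23050621]
side 412.76388144728327 278.173531701572 215.96400713306295 [[ 0.89689328 -0.44224593 -0.00098469]
 [-0.34248454 -0.69316087 -0.6342179 ]
 [ 0.27979774  0.56916302 -0.77315373]] [-0.53994418  0.26264379  0.81387187]
wrist 329.1252729548915 279.5756672719861 207.01880363996852 [[ 0.31765811  0.94820037 -0.00306423]
 [ 0.9097953  -0.30387833  0.28271979]
 [ 0.26714386 -0.09259606 -0.95919765]] [-0.72331297 -0.03727886  0.37943058]
0.15 [0.22971568 0.68694784 0.23036721] [-3.13976888e+00  4.30625485e-05  2.81893193e+00] 0.08565510447483643 0.0187 [-0.64386432  0.4931191  -0.2813768 ]
```

View pics/top0.png

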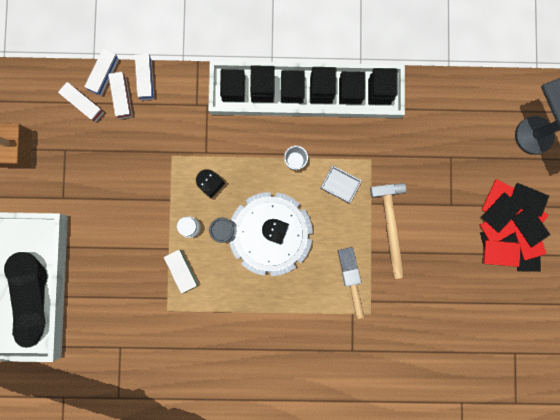

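View pics/side0.png

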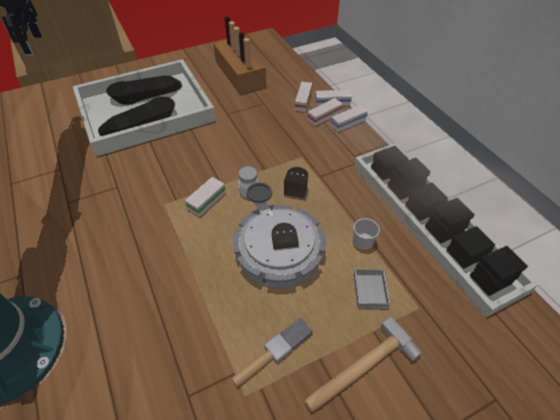

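The top view shows the cap at about (222,231), the table centre at (271,234), and the jar at (188,227). The heel stack is at (210,182). Clockwise carries the cap up the image, toward +x. Next I'll measure these more precisely.

```bash
cat > h.py <<'E'
import numpy as np,cv2
def ray(c,u,v,z):
    R=np.array(c["R"]);t=np.array(c["t"]);C=-R.T@t
    d=R.T@np.array([(u-c["cx"])/c["fx"],(v-c["cy"])/c.get("fy",c["fx"]),1])
    return C+d*(z-C[2])/d[2]
def proj(c,X):
    p=np.array(c["R"])@np.array(X)+np.array(c["t"]);return np.array([c["fx"]*p[0]/p[2]+c["cx"],c["fy"]*p[1]/p[2]+c["cy"]])
def circ(c,x,y,z,r):
    return np.array([proj(c,[x+r*np.cos(a),y+r*np.sin(a),z]) for a in np.linspace(0,2*np.pi,60)])
def draw(c,circles,box,k,fn):
    x0,y0,x1,y1=box
    im=cv2.resize(c["frame"][y0:y1,x0:x1,::-1],None,fx=k,fy=k,interpolation=cv2.INTER_CUBIC)
    for (x,y,z,r),col in circles:
        p=((circ(c,x,y,z,r)-[x0,y0]+.5)*k).astype(int)
        cv2.polylines(im,[p],True,col,1)
    cv2.imwrite(fn,im)
E
python3 - <<'E'
import pickle;from h import *
d=pickle.load(open("cam0.pkl","rb"))
for n,cap,ax in(("top",(222,231),(271,234)),("side",(259,191.5),(280,238))):
    c=d[n];print(n,ray(c,*cap,.091),ray(c,*ax,.06))
c=d["top"];a=ray(c,271,234,.06);p=ray(c,222,231,.091)
L=[((a[0],a[1],.06,.078),(0,0,255)),((p[0],p[1],.091,.031),(0,255,0))]
draw(c,L,(165,140,325,290),5,"pics/t1.png")
draw(d["side"],L,(210,150,350,290),5,"pics/s1.png")
E
```

```text
top [0.59063574 0.08284074 0.091     ] [ 0.58618501 -0.03460832  0.06      ]
side [0.59396583 0.0840471  0.091     ] [ 0.58839083 -0.03688256  0.06      ]
```

View pics/t1.png

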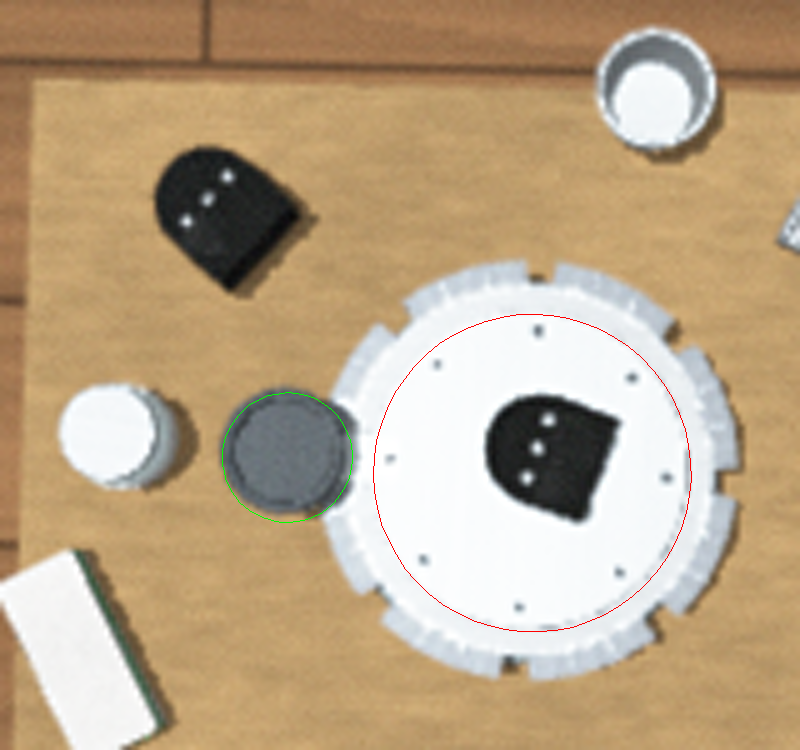

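View pics/s1.png

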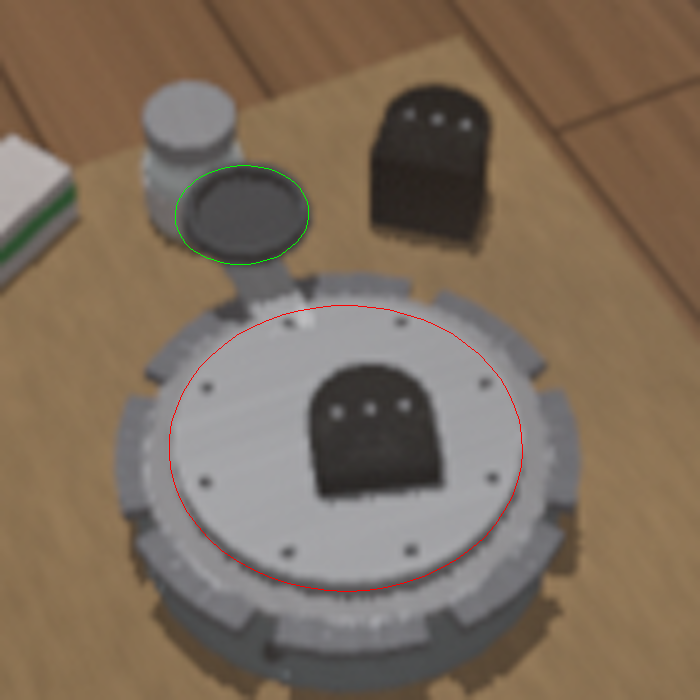

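Overlay check on the top view: the cap ring centre is at about (222.5,230.1) and the table dots centre on (270.5,233.5). That gives an axis of about (0.5875,-0.035) and a cap of about (0.592,0.083), a 118 mm separation, which matches. I'll move above the cap with the fingers shutting.

>>> drive_tool(
  motion=[
    [[30,-50,0,0],[60,-100,0,0],[90,-150,0,0],[120,-200,0,0],[150,-250,0,0],[180,-300,0,0],[210,-350,0,0],[240,-400,0,0],[270,-450,0,0],[300,-500,0,0],[330,-550,-10,0],[350,-585,-20,0],[362,-604,-30,0],[362,-604,-30,0],[362,-604,-30,0],[362,-604,-30,0]],
  ],
  claw=-1,
  force=40,
)

```text
clock: 2.15
tool_pos: [0.5915, 0.0856, 0.2017]
tcp_rot: [3.141, -0.0, 2.822]
ft_force: [0.7, 0.1, -0.3]
width: -0.0002
```

Run:
```python
from station import arm
from h import *
import pickle
d={}
for n in("top","side","wrist"):
    c=arm.read_camera(n);d[n]=c
    cv2.imwrite(f"pics/{n}1.png",c["frame"][:,:,::-1])
pickle.dump(d,open("cam1.pkl","wb"))
s=arm.get_state();print(s)
c=d["wrist"];L=[((.5875,-.035,.06,.078),(0,0,255)),((.592,.083,.091,.031),(0,255,0)),((.592,.083,.084,.024),(255,255,0))]
draw(c,L,(0,0,560,420),1.42,"pics/w1.png")
draw(d["side"],L,(200,120,360,290),5,"pics/s2.png") if 0 else draw(d["side"],L,(210,110,350,230),5,"pics/s2.png")
```

```text
{'clock': 2.3, 'q': array([-0.30367287,  0.4690416 ,  0.11782418,  1.93273505, -0.07918639,
        0.74368401,  1.10973946]), 'qd': array([ 0.00336471,  0.00266225,  0.00447889,  0.00080249, -0.00061689,
       -0.00199073,  0.00080223]), 'joint_torque': array([-1.34732109e-02, -4.46700776e+01,  1.90808080e+00, -1.65659934e+01,
        4.88760386e-03,  8.82625263e-04, -1.04614719e-03]), 'tool_pos': array([0.59172532, 0.08479013, 0.20166206]), 'tcp_rot': array([3.14098527e+00, 2.22261801e-04, 2.82070092e+00]), 'ft_force': array([-0.20546806,  0.14203518,  0.12954579]), 'ft_torque': array([ 0.0065063 ,  0.03913685, -0.0292496 ]), 'width': -5.466166655885731e-05}
```

View pics/w1.png

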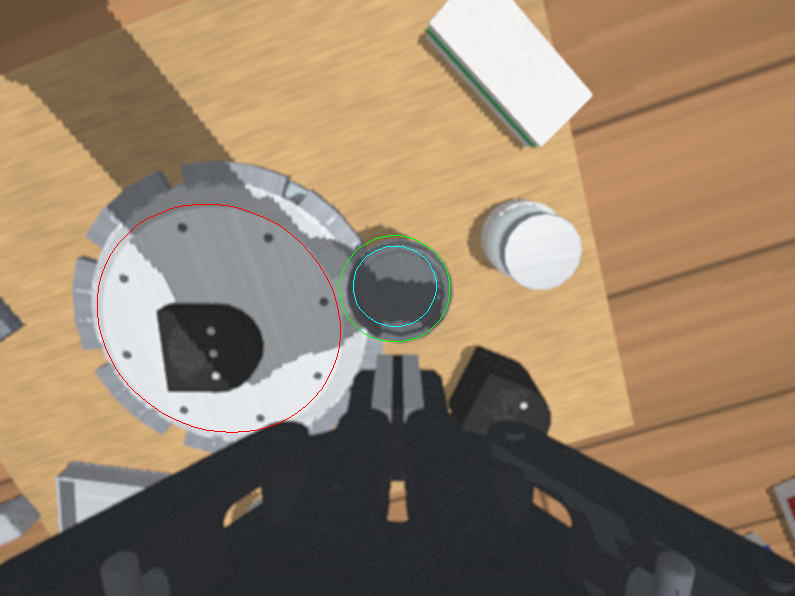

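View pics/s2.png

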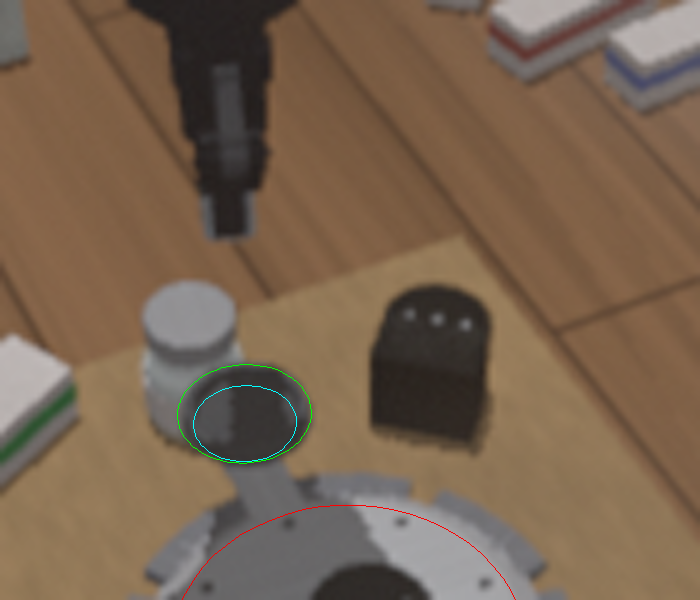

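Wrist and side overlays agree with the measured cap to about 2 mm (wrist cap centre about (395,288) in the enlarged picture; the jar and stack are clear). I'll refine the axis from all three views, then go down.

Run:
```python
import pickle;from h import *
d=pickle.load(open("cam1.pkl","rb"));e=pickle.load(open("cam0.pkl","rb"))
print("axis",ray(e["top"],270.5,233.5,.06),ray(e["side"],279.3,236.9,.06),ray(d["wrist"],157.4-.1,228.9-.1,.06))
print("cap",ray(e["top"],222.5,230.1,.091),ray(e["side"],258.4,192.5,.091),ray(d["wrist"],395.5/1.42,288/1.42,.091))
```

```text
axis [ 0.58739342 -0.03336271  0.06      ] [ 0.58834357 -0.03349633  0.06      ] [ 0.58779531 -0.03202286  0.06      ]
cap [0.59280517 0.08169309 0.091     ] [0.5914118  0.08179873 0.091     ] [0.59115069 0.08411481 0.091     ]
```

>>> drive_tool(
  motion=[
    [[0,-1,-40,0],[0,-1,-80,0],[0,-1,-100,0],[0,-1,-108,0],[0,-1,-108,0]],
  ],
)

```text
clock: 2.92
tool_pos: [0.592, 0.0829, 0.0934]
tcp_rot: [3.142, -0.0, 2.819]
ft_force: [-0.5, 0.1, 0.2]
width: 0.0002
```

Run:
```python
from station import arm
from h import *
s=arm.get_state();print(s["tool_pos"],s["ft_force"])
L=[((.592,.083,.091,.031),(0,255,0))]
draw(arm.read_camera("side"),L,(210,130,330,230),6,"pics/s3.png")
draw(arm.read_camera("wrist"),L,(130,100,410,310),2.8,"pics/w3.png")
```

```text
[0.59204659 0.08285948 0.09336063] [-0.51992469  0.07065662  0.1578148 ]
```

View pics/s3.png

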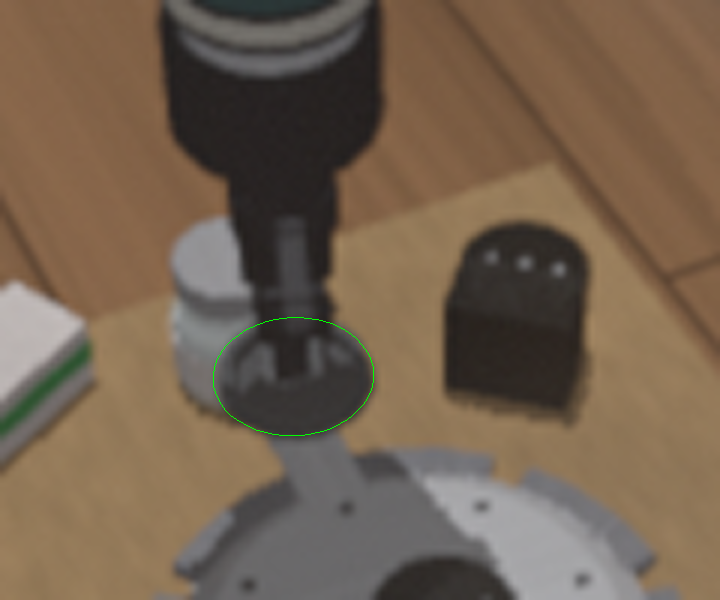

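View pics/w3.png

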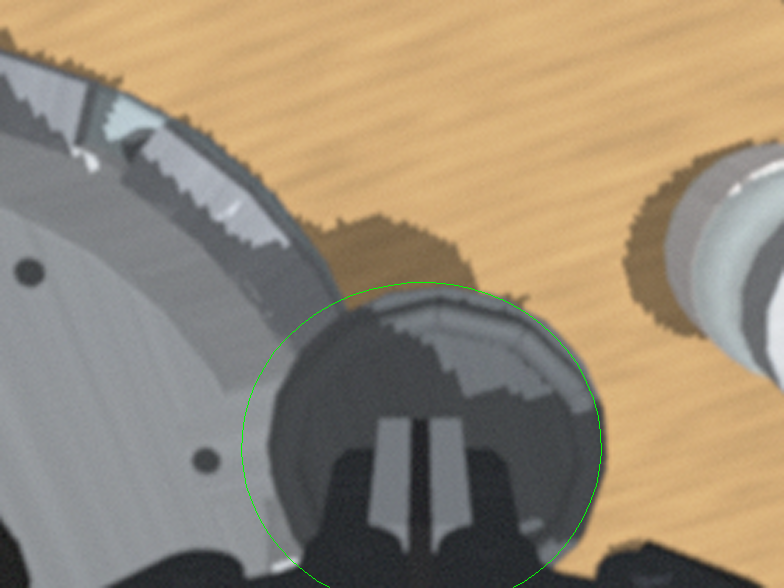

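The fingertips are in line with the dish. The close wrist view has the cap centre at about (437,450) against the fingers at (421), so the cap is about 2 mm further +y. Axis plus 118 mm gives y = 0.085 as well. I'll shift +2 mm and press.

>>> drive_tool(
  motion=[
    [[0,2,0,0],[0,2,-4,0],[0,2,-8,0],[0,2,-12,0],[0,2,-16,0],[0,2,-19,0],[0,2,-21,0],[0,2,-21,0],[0,2,-21,0]],
  ],
)

```text
clock: 4.15
tool_pos: [0.5925, 0.0846, 0.073]
tcp_rot: [3.141, 0.001, 2.819]
ft_force: [-0.8, -0.1, 8.1]
width: -0.0
```

Run:
```python
from station import arm
from h import *
s=arm.get_state();print(s["tool_pos"],s["ft_force"])
L=[((.592,.085,.091-.012,.031),(0,255,0))]
draw(arm.read_camera("side"),L,(210,130,330,230),6,"pics/s4.png")
draw(arm.read_camera("wrist"),L,(130,100,410,310),2.8,"pics/w4.png")
```

```text
[0.59253835 0.08462042 0.07297186] [-0.84442953 -0.12416701  8.07944391]
```

View pics/s4.png

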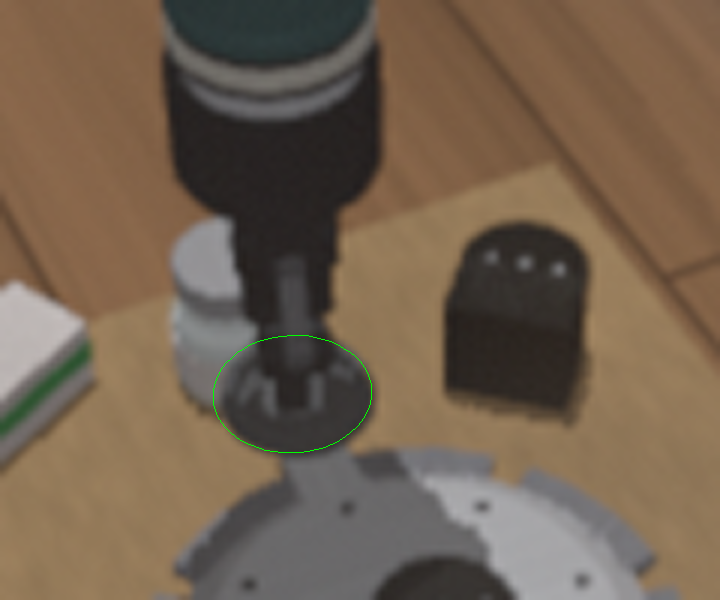

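View pics/w4.png

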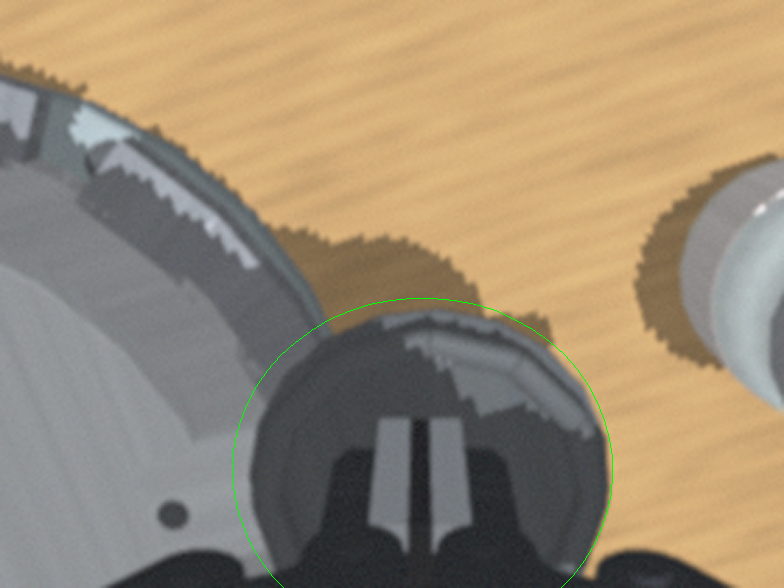

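Pressed in about 11 mm, and the 8 N reading fits the spring. I'll work out the arc.

Run:
```python
import numpy as np
x,y=4.,118.
for t in [.05*i for i in range(1,16)]+[.76,.785]:
    c,s=np.cos(t),np.sin(t);print(round(t,3),round(x*c+y*s-x,1),round(-x*s+y*c-y,1))
```

```text
0.05 5.9 -0.3
0.1 11.8 -1.0
0.15 17.6 -1.9
0.2 23.4 -3.1
0.25 29.1 -4.7
0.3 34.7 -6.5
0.35 40.2 -8.5
0.4 45.6 -10.9
0.45 50.9 -13.5
0.5 56.1 -16.4
0.55 61.1 -19.5
0.6 65.9 -22.9
0.65 70.6 -26.5
0.7 75.1 -30.3
0.75 79.4 -34.4
0.76 80.2 -35.2
0.785 82.2 -37.4
```

First part of the swing, to 0.3 rad, then a check that the table follows.

>>> drive_tool(
  motion=[
    [[0,0,-1,0],[3,0,-1,-0.025],[8.5,-0.5,-1,-0.075],[14.5,-1.5,-1,-0.125],[20.5,-2.5,-1,-0.175],[26,-4,-1,-0.225],[31.5,-5.5,-1,-0.275],[34.7,-6.5,-1,-0.3],[34.7,-6.5,-1,-0.3]],
  ],
)

```text
clock: 5.38
tool_pos: [0.6283, 0.0781, 0.0723]
tcp_rot: [3.14, 0.002, 2.518]
ft_force: [-1.3, -1.2, 8.4]
width: -0.0002
```

Run:
```python
from station import arm
from h import *
s=arm.get_state();print(s["tool_pos"],s["ft_force"])
draw(arm.read_camera("side"),[],(210,130,350,235),5.6,"pics/s5.png")
draw(arm.read_camera("wrist"),[],(0,0,560,420),1.4,"pics/w5.png")
```

```text
[0.62827258 0.07806903 0.07231152] [-1.26580416 -1.19775547  8.40329022]
```

View pics/s5.png

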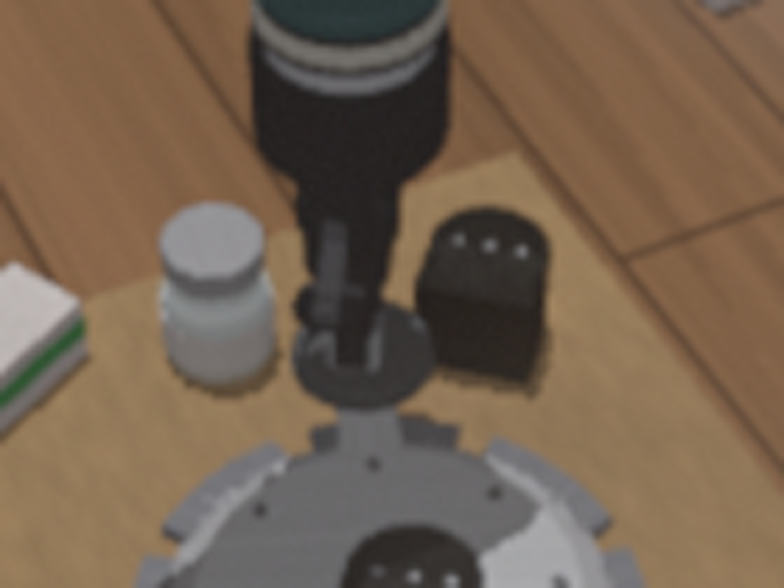

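View pics/w5.png

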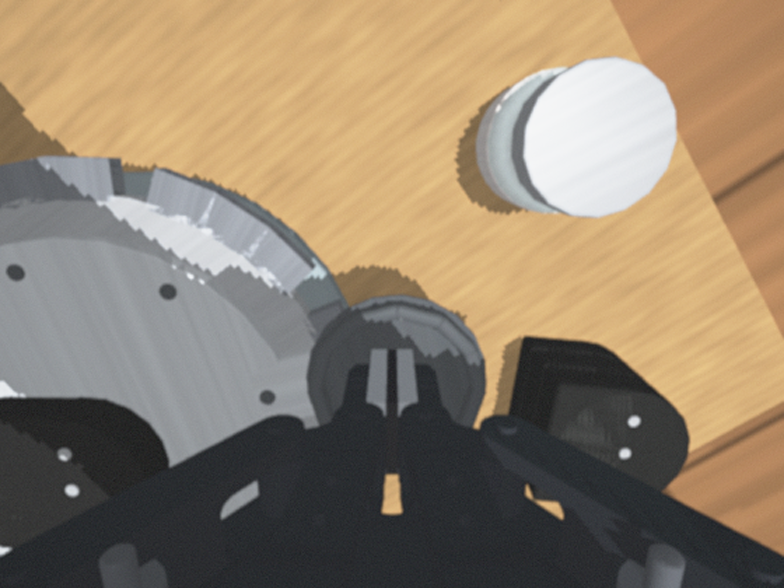

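The table follows, with the cap still centred on the fingertips. Forces are low and the heel stack is clear. I'll continue to just short of the notch.

>>> drive_tool(
  motion=[
    [[5.5,-2,0,-0.05],[11,-4.4,0,-0.1],[16.2,-7,0,-0.15],[21.4,-9.9,0,-0.2],[26.4,-13,0,-0.25],[31.2,-16.4,0,-0.3],[35.9,-20,0,-0.35],[40.4,-23.8,0,-0.4],[42.5,-25.8,0,-0.425],[42.5,-25.8,0,-0.425],[42.5,-25.8,0,-0.425]],
  ],
)

```text
clock: 6.85
tool_pos: [0.6707, 0.0519, 0.0725]
tcp_rot: [3.139, 0.001, 2.093]
ft_force: [-1.3, 0.1, 7.2]
width: 0.0
```

Run:
```python
from station import arm
from h import *
import pickle
s=arm.get_state();p=s["tool_pos"];print(p,s["ft_force"],np.arctan2(p[0]-.588,p[1]+.0332)-.034)
c=arm.read_camera("side");t=arm.read_camera("top");w=arm.read_camera("wrist")
pickle.dump((c,t,w),open("cam6.pkl","wb"))
draw(c,[],(210,150,350,255),5.6,"pics/s6.png")
draw(t,[],(190,150,330,290),4.2,"pics/t6.png")
draw(w,[],(0,0,560,420),1.4,"pics/w6.png")
```

```text
[0.67069362 0.05193766 0.07250857] [-1.2716128   0.07920866  7.19676948] 0.7368367384803948
```

View pics/s6.png

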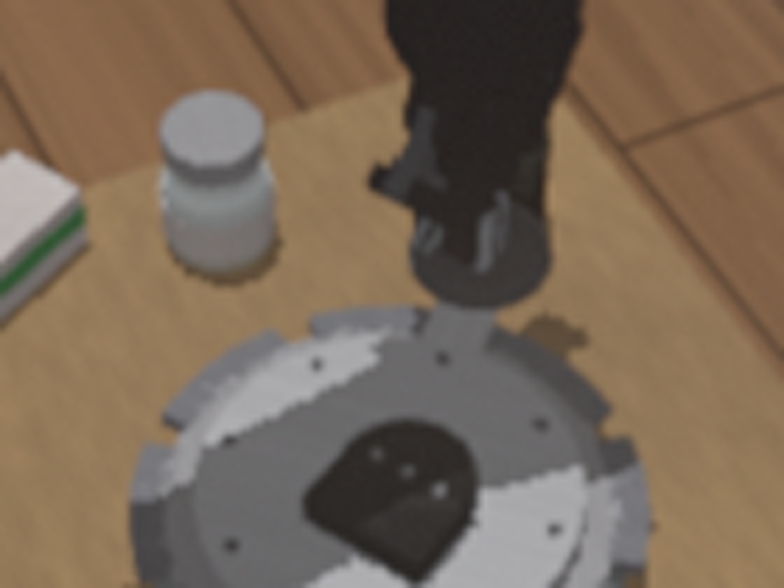

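View pics/t6.png

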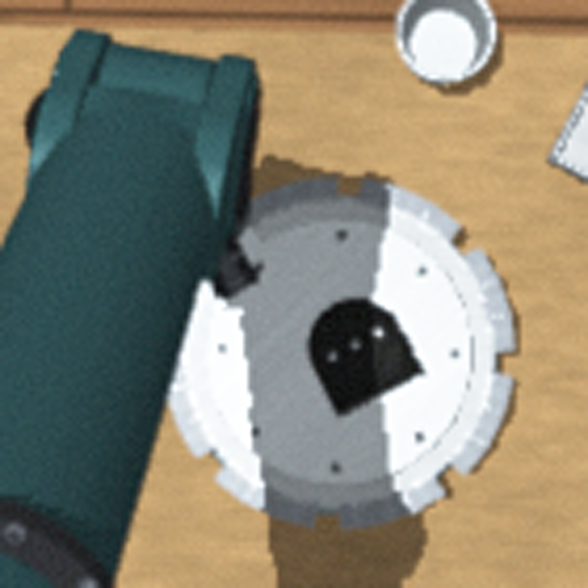

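View pics/w6.png

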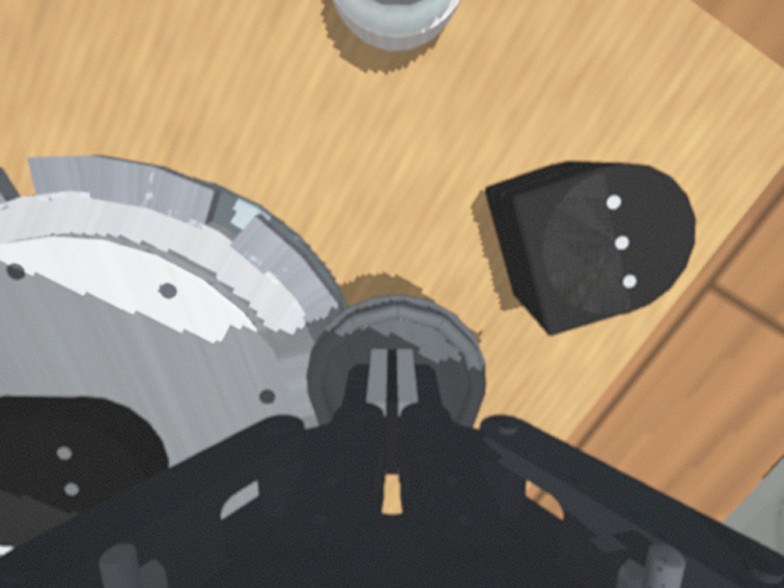

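The table dots give 2.7° still to go (0.737 rad), and the TCP angle gives 0.737 as well. That leaves about 5.5 mm along the tangent.

>>> drive_tool(
  motion=[
    [[2,-2,0,-0.025],[3.8,-3.9,0,-0.045],[3.8,-3.9,0,-0.045],[3.8,-3.9,0,-0.045]],
  ],
)

```text
clock: 7.5
tool_pos: [0.6744, 0.0481, 0.0725]
tcp_rot: [3.139, 0.001, 2.048]
ft_force: [-0.2, -0.2, 7.3]
width: 0.0003
```

Run:
```python
from station import arm
from h import *
s=arm.get_state();p=s["tool_pos"];print(p,s["ft_force"],np.arctan2(p[0]-.588,p[1]+.0332)-.034)
t=arm.read_camera("top")
draw(t,[],(210,180,330,290),5,"pics/t7.png")
```

```text
[0.67444409 0.0481495  0.07251317] [-0.20253296 -0.17733526  7.28755926] 0.7817510609322192
```

View pics/t7.png

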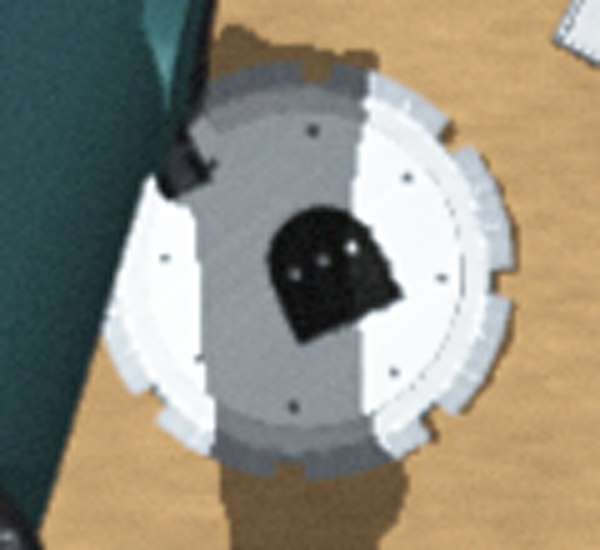

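The dots' slope is 4.1°, the same as at the start (3.9–4.1°), so the table is at the notch centre. I'll release straight up.

>>> drive_tool(
  motion=[
    [[0,0,3,0],[0,0,6,0],[0,0,9,0],[0,0,12,0],[0,0,16,0],[0,0,24,0],[0,0,40,0],[0,0,80,0],[0,0,130,0],[0,0,150,0],[-20,40,150,0],[-40,90,150,0],[-60,140,150,0],[-80,190,150,0],[-100,240,150,0],[-100,290,150,0],[-100,300,150,0],[-100,300,150,0],[-100,300,150,0]],
  ],
)

```text
clock: 9.93
tool_pos: [0.5735, 0.3455, 0.2212]
tcp_rot: [-3.14, 0.002, 2.046]
ft_force: [0.8, -0.8, -0.2]
width: -0.0
```

Run:
```python
from station import arm
from h import *
s=arm.get_state();print(s["clock"],s["tool_pos"],s["ft_force"])
a=.034+.785;X=(.588+.118*np.sin(a),-.0332+.118*np.cos(a))
L=[((*X,.091,.031),(0,255,0)),((*X,.083,.031),(0,0,255))]
draw(arm.read_camera("top"),L[:1],(165,140,325,290),5,"pics/t8.png")
draw(arm.read_camera("side"),L,(210,150,350,270),5.6,"pics/s8.png")
```

```text
9.925 [0.57347713 0.34550822 0.22117053] [ 0.76306271 -0.84804858 -0.19321121]
```

View pics/t8.png

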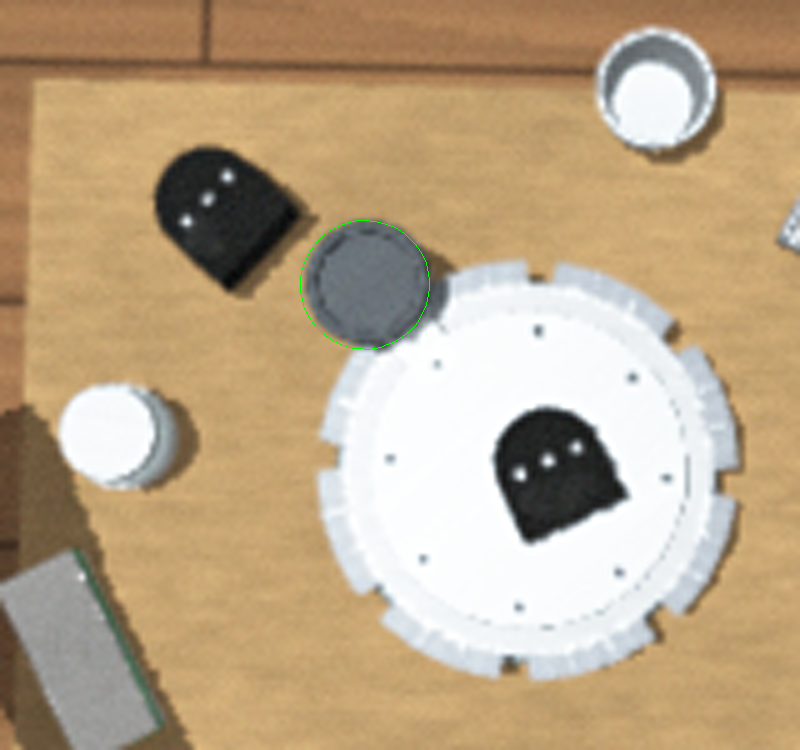

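View pics/s8.png

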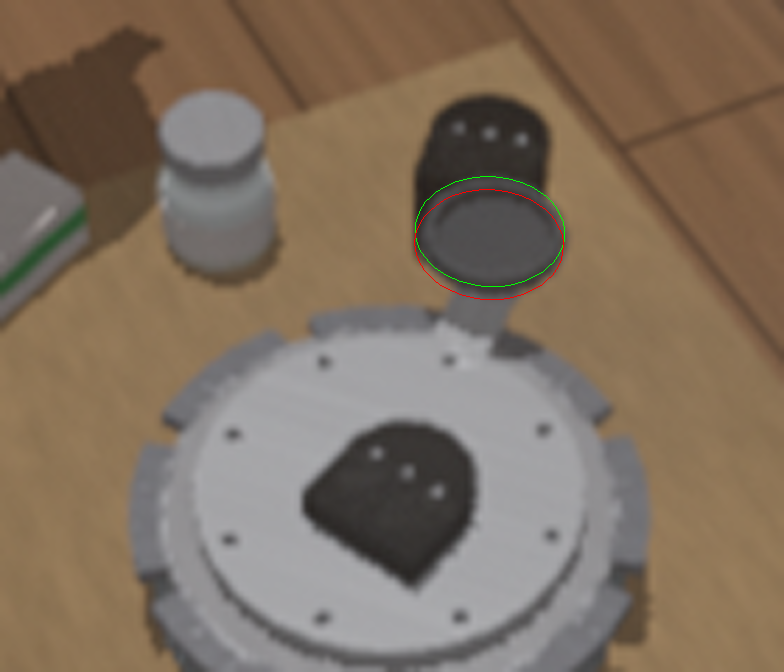

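The dots sit exactly where they started, so the turn is 45°, and the bystanders are unmoved. I'll check the plunger height against the start image the same way.

Run:
```python
from station import arm
from h import *
import pickle
e=pickle.load(open("cam0.pkl","rb"))["side"]; n=arm.read_camera("side")
def crop(c,x,y,L):
    u=proj(c,[x,y,.087]);x0,y0=(u-[28,28]).astype(int)
    draw(c,L,(x0,y0,x0+56,y0+56),7,"/tmp/a.png");return cv2.imread("/tmp/a.png")
def L(x,y): return [((x,y,.091,.031),(0,255,0)),((x,y,.083,.031),(0,0,255))]
a=.034+.785;X=(.588+.118*np.sin(a),-.0332+.118*np.cos(a));Y=(.592,.0848)
r1=np.hstack([crop(e,*Y,L(*Y)),crop(n,*X,L(*X))])
cv2.imwrite("pics/cmp.png",r1)
r1=np.hstack([crop(e,*Y,[]),crop(n,*X,[])]);r1=cv2.convertScaleAbs(r1,alpha=1.8)
cv2.imwrite("pics/cmp2.png",r1)
```

```text
(no output)
```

View pics/cmp.png

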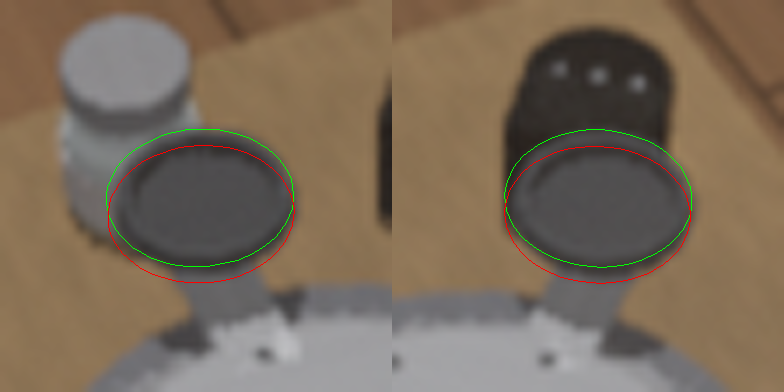

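View pics/cmp2.png

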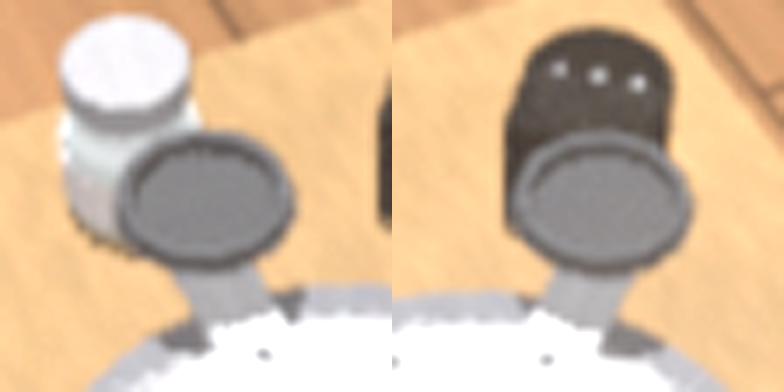

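The rim's vertical span is the same before and after (about 131 to 270 in both crops), so the plunger is fully out. Handing in.

```bash
python3 -c "
from station import arm
print(arm.get_state()['qd'].round(3));print(arm.close_job())"
```

```text
[-0.004  0.002 -0.006 -0.005 -0.003 -0.002  0.001]
the job is handed in; nothing more can be done
None
```

The turntable is indexed one notch clockwise, with the plunger sprung fully out there. I handed the job in at about 10 s on the robot's clock. No verdict comes back, so this rests on my own checks.

I pressed the plunger about 11 mm in (7–8 N) with the shut fingertips and swung it 45° about the table axis with the tool turning along. I then released it straight up and moved the gripper well clear.

- **Angle:** before release the table's dots had the same slope as at the start (4.1° against 3.9–4.1°), and the fingertip position gave 0.782 rad. After release the dots sit exactly where they did at the start, which fits one 45° step.
- **Plunger:** the cap's rim is at the same height as in the start image. I judged the lock from this and the angle; I did not push the table to test it.
- **Surroundings:** the riding heel was not touched. The heel stack, jar, carton and cup were unmoved in the final pictures. The hammer, brush and most of the tack tray were outside those final crops, but the arm never went near them.
- **Disagreement:** the cameras put the cap's position up to about 2.5 mm apart. I shifted the fingertips 2 mm to match the given 118 mm radius before pressing, and the cap stayed centred on them through the swing.

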